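Stack the porcelain coupes on the salver and cover them

ROBOT

A 6-joint arm with a two-finger parallel gripper is mounted at the origin on the work surface. World frame = base frame: x ahead of the robot, y to its left, z up, the work surface at z = 0. Lengths are in m, angles in rad, forces in N, time in s.
With the tool pointing down it reaches from about 0.375 to 0.825 m from the base axis. Payload 5.5 kg.
Tool frame: the origin (TCP) lies midway between the tips of the shut fingers; the grasp point (between the pads) lies 19 mm behind it; z points along the fingers, y is the line along which they close (so a half turn about z gives the same grasp; the last joint's range is limited). The gripper opens to 85 mm and grips with 20 to 120 N. Pads are 22 mm wide; open, the fingers measure 114 mm over their backs; the gripper's body (76 mm by 85 mm) begins 54 mm behind the grasp point. The pads swing forward as they close: fully open they stand 13 mm farther back than shut.
Start: joints at [1.293, 0.314, -0.047, 1.21, 0, 1.571], TCP at [0.165, 0.577, 0.209] pointing down, gripper open.
Joint ranges: [-2.67, 2.67], [-0.69, 1.73], [-1.03, 1.25], [-2.08, 2.16], [-1.42, 1.45], [-3.14, 3.14]. Speed limits (rad/s): [2.39, 2.39, 3.01, 3.14, 3.14, 3.14].

INTERFACE

Orientations are given as a unit quaternion [w, x, y, z].
In Python, from bench import manip gives the robot as it stands. The module is installed in compiled form; this text tells all that it offers.
- The arm moves only by the shell command python3 -m inch 'ROWS' [OPENING] [FORCE]. ROWS is JSON, a list of rows, each a list of 6 numbers: the shift along the tool's x, y, z normalised to -1 to 1, where 1 is 12 cm, then the turn, a rotation vector about the tool's x, y, z normalised to -1 to 1, where 1 is 2 rad. A call has 1 to 20 rows; each row is the pose to reach, as a shift and turn from the pose commanded when the call began, along the tool's axes at that moment; what a row does not reach only later rows make up. A row lasts 1/10 s, in which the tool goes at most 50 mm and 8.59 degrees, less where a joint would pass 70% of its speed; a pose out of reach is approached as far as the arm can. A call with a number of a shift or a turn outside -1 to 1 is refused whole. A call with a gripper value outside its range is refused whole. OPENING is the closure, from 0 (fully open) to 1 (shut), set as the call begins (- or left out, the last holds). The fingers move at their own pace and stop on an object; FORCE is the grip in N (left out, the last holds). Time passes only in rows, so rows that repeat a pose let the fingers close. It gives the time, the measured TCP pose, the force, the opening and the grip force at its end, in the units of the state.
- manip.observe(): the state, without advancing time (a new reading comes with each control period).
- manip.capture(name): name is "side" or "top" or "wrist"; returns a dict with "pixels" (420x560x3 uint8, red, green, blue), "fx", "fy", "cx", "cy" (pixels), "xyz" and "attitude" of the camera in the world; the wrist camera has in their place "T_tool_cam" (4x4, takes a point from camera to tool coordinates, whose origin is the TCP and whose axes are the flange's). Camera axes: x right, y up, looking along -z (the intrinsics and any distortion apply to the point x, -y, -z); pixel columns grow to the right and rows downward; lengths in m; the calibration is good to about 2 mm. A picture is of the moment at which its call begins: read the wrist's pose just before it. There is no depth.
- manip.job_done(): hands the job in; it is judged then, once.
The state is a dict: "clock": time; "joint_pos": joint angles; "qvel": joint speeds; "effort": joint torques, N m; "eef_pos": TCP position; "tool_rot": TCP orientation; "force": force on the tool from outside, world axes, zero at the start; "torque": the same for the moment, N m; "opening": finger opening in m; "grasp_force": force on a finger pad.
Only numpy, scipy, OpenCV 4.12 (cv2) and the standard library are available. Lean on these libraries where they do the work, as an engineer would, in place of code of your own. Each camera call takes 0.05 s, during which the arm holds its last target. There are 200 camera calls.

TASK

Put the dessert service together for the cabinet: stand the largest white footed coupe upright in the middle of the round steel salver, set the medium coupe inside its bowl, the smallest inside the medium one's bowl, and finish with the knobbed cover seated on the smallest. Everything should end upright and well centred; it is porcelain, so set each piece down gently, never drop it or knock it over, and leave the mug, the amber tumbler, the wooden mill and the steel creamer standing where they are.

Things in the scene. Friction and masses are not known exactly. Their poses are not given: they have to be found in the camera images.
- large_coupe: Largest of 3 loose white porcelain coupes (bowl on stem and round foot), upright, about 220 g. Rim diameter 70 mm, height 62 mm. Top 15 mm outside is a vertical band to grip across; below it tapers in. Wall 4 mm, flat inner floor 39 mm above underside, foot diameter 47 mm. Medium coupe's foot goes on this floor, about 6 mm play each side. Origin: centre of underside, z up.
- medium_coupe: Middle-sized of 3 loose white porcelain coupes (bowl on stem and round foot), upright, about 160 g. Rim diameter 59 mm, height 56 mm. Top 14 mm outside is a vertical band to grip across; below it tapers in. Wall 4 mm, flat inner floor 36 mm above underside, foot diameter 38 mm. Small coupe's foot goes on this floor, about 6 mm play each side. Origin: centre of underside, z up.
- small_coupe: Smallest of 3 loose white porcelain coupes (bowl on stem and round foot), upright, about 110 g. Rim diameter 48 mm, height 50 mm. Top 13 mm outside is a vertical band to grip across; below it tapers in. Wall 4 mm, flat inner floor 34 mm above underside, foot diameter 29 mm. Mouth 40 mm inside takes the cover's plug. Origin: centre of underside, z up.
- cover: Loose white porcelain cover, knob up, about 80 g, 44 mm tall. Plug underneath, 27-30 mm diameter, 6 mm high, drops into the smallest coupe's mouth; flange 52 mm diameter then rests on its rim (cover origin 44 mm above that coupe's origin). Dome to 22 mm; round knob, 20 mm diameter, from 24 to 44 mm above underside: grip it from above. Origin: centre of plug's underside, z up.
- salver: round brushed-steel tray, fixed, 130 mm in outer diameter; flat floor 6 mm above the table, with a low raised edge 10 mm above the table (flat inside up to 60 mm from the centre). Origin at the centre of the underside, at table height, z up. The stack is built in its middle.
- mug: white mug 76 mm in diameter, 80 mm tall, with a side handle that reaches out along its +y. Not part of the job: a loose bystander, to be left where it stands. Origin at the centre of the underside, z up.
- tumbler: amber glass tumbler without foot, 68 mm in diameter at the rim, 85 mm tall. Not part of the job: a loose bystander, to be left where it stands. Origin at the centre of the underside, z up.
- mill: dark wooden pepper mill, turned, 54 mm in diameter, 87 mm tall. Not part of the job: a loose bystander, to be left where it stands. Origin at the centre of the underside, z up.
- creamer: steel cream jug 68 mm in diameter, 80 mm tall, lip towards its -x, handle reaching 54 mm from the axis towards its +x. Not part of the job: a loose bystander, to be left where it stands. Origin at the centre of the underside, z up.
Mind the look-alikes: they are no part of the job. Leave any green or purple look-alike of the small_coupe alone. What is shaped like the large_coupe but green or yellow is not meant.

How it is judged:
At the end, for the whole second after the job is handed in: Large coupe on the salver within 15 mm of its centre, medium on its inner floor, small on the medium's, cover on the small one's rim: each within 9 mm of centre and 4 mm of its seated height; all upright within 0.1 rad, at rest, released (horizontal distance between large_coupe and salver below 0.015 m and z of large_coupe in the frame of salver between 0.002 and 0.01 m and horizontal distance between medium_coupe and large_coupe below 0.009 m and z of medium_coupe in the frame of large_coupe between 0.035 and 0.043 m and horizontal distance between small_coupe and medium_coupe below 0.009 m and z of small_coupe in the frame of medium_coupe between 0.032 and 0.04 m and horizontal distance between cover and small_coupe below 0.009 m and z of cover in the frame of small_coupe between 0.04 and 0.048 m and angle between each of large_coupe, medium_coupe, small_coupe, cover's own z axis and vertical below 0.1 rad and linear speed of each of large_coupe, medium_coupe, small_coupe, cover below 0.02 m/s and angular speed of each of large_coupe, medium_coupe, small_coupe, cover below 0.2 rad/s and contact force between each of large_coupe, medium_coupe, small_coupe, cover and the fingers below 0.05 N); the robot touches nothing.
It fails at once if the mug, tumbler, mill or creamer is shifted by more than 25 mm or tipped ((distance of mug from where it was at the start of the episode above 0.025 m or angle between mug's own z axis and vertical above 0.35 rad) or (distance of tumbler from where it was at the start of the episode above 0.025 m or angle between tumbler's own z axis and vertical above 0.35 rad) or (distance of mill from where it was at the start of the episode above 0.025 m or angle between mill's own z axis and vertical above 0.35 rad) or (distance of creamer from where it was at the start of the episode above 0.025 m or angle between creamer's own z axis and vertical above 0.35 rad)).
It fails at once if a coupe or the cover is knocked over (tilted more than 40 degrees) (angle between any of large_coupe, medium_coupe, small_coupe, cover's own z axis and vertical above 0.7 rad).
It fails at once if a coupe or the cover is dropped (free fall faster than 0.5 m/s, about 13 mm) ((linear speed of large_coupe above 0.5 m/s and contact force between large_coupe and anything else below 0.02 N) or (linear speed of medium_coupe above 0.5 m/s and contact force between medium_coupe and anything else below 0.02 N) or (linear speed of small_coupe above 0.5 m/s and contact force between small_coupe and anything else below 0.02 N) or (linear speed of cover above 0.5 m/s and contact force between cover and anything else below 0.02 N)).
It also fails if it takes over 115 s, if anything falls off the work surface, if the arm or the gripper's body presses on something with over 40 N, if the wrist force passes 120 N, or if a joint passes its speed limit or range.

## Working session

There is one attempt and no reset: what is moved stays moved. The work goes in short steps, Python scripts to look and compute and a shell command to move; the robot and the scene stay as the last step left them, time stands still between calls to the robot, and variables do not carry over. Pictures are saved under pics/ and viewed, at most 14 in all, crops included, and the job is handed in when it is done.

```bash
mkdir -p pics; cat > h.py <<'E'
import numpy as np, cv2
from bench import manip
from scipy.spatial.transform import Rotation as R
def quat(q): return R.from_quat([q[1],q[2],q[3],q[0]]).as_matrix()
def cap(n,f=None):
    s=manip.observe(); c=manip.capture(n)
    if f: cv2.imwrite(f'pics/{f}.png',cv2.cvtColor(c['pixels'],cv2.COLOR_RGB2BGR))
    if n=='wrist':
        T=np.eye(4);T[:3,:3]=quat(s['tool_rot']);T[:3,3]=s['eef_pos'];T=T@np.array(c['T_tool_cam'])
        c['Rm'],c['p']=T[:3,:3],T[:3,3]
    else:
        a=np.array(c['attitude']); c['Rm']=quat(a) if a.size==4 else a.reshape(3,3); c['p']=np.array(c['xyz'])
    return c
def ray(c,u,v):
    return c['Rm']@np.array([(u-c['cx'])/c['fx'],-(v-c['cy'])/c['fy'],-1])
def onz(c,u,v,z):
    d=ray(c,u,v); return c['p']+d*(z-c['p'][2])/d[2]
def proj(c,P):
    q=c['Rm'].T@(np.array(P)-c['p']); return c['cx']+c['fx']*q[0]/-q[2], c['cy']+c['fy']*q[1]/q[2]
E
python3 - <<'E'
from h import *
for n in ('top','side','wrist'):
    c=cap(n,n+'0'); print(n,[k for k in c if k!='pixels'],c['fx'],c['cx'],c['cy'],c['p'],c['Rm'].round(3).tolist(),c.get('distortion'))
print(manip.observe())
E
```

```text
top ['fx', 'fy', 'cx', 'cy', 'xyz', 'attitude', 'Rm', 'p'] 446.8076864155644 280.89827820014045 208.79626750611095 [0.43358877 0.04408607 1.10413834] [[0.009, 0.997, -0.073], [-1.0, 0.009, 0.008], [0.009, 0.073, 0.997]] None
side ['fx', 'fy', 'cx', 'cy', 'xyz', 'attitude', 'Rm', 'p'] 379.5256086525131 277.5494324719442 205.29513358814498 [ 0.32935386 -0.57539243  0.7734089 ] [[0.953, 0.225, -0.202], [-0.302, 0.729, -0.614], [0.009, 0.646, 0.763]] None
wrist ['fx', 'fy', 'cx', 'cy', 'T_tool_cam', 'Rm', 'p'] 328.0412366057841 282.21692874716445 206.3539023930337 [0.08929016 0.59902636 0.37315945] [[0.274, -0.916, -0.293], [0.962, 0.26, 0.086], [-0.002, -0.305, 0.952]] None
{'clock': 0.15, 'joint_pos': array([ 1.29299639e+00,  3.14077260e-01, -4.78586471e-02,  1.21018726e+00,
        2.81245038e-05,  1.57080985e+00]), 'qvel': array([ 0.00169211, -0.00125408,  0.00357744,  0.00040143, -0.00036926,
        0.00170748]), 'effort': array([-4.44955076e-04, -5.40045083e+01,  3.40059936e+01,  1.32263088e-02,
        1.06981594e-05,  6.00870223e-06]), 'eef_pos': array([0.16440487, 0.5765437 , 0.20872038]), 'tool_rot': array([-1.05775226e-04,  1.38460436e-01,  9.90367744e-01, -6.55083173e-04]), 'force': array([-0.75704354,  0.29702639, -0.62203887]), 'torque': array([-0.02361806,  0.02656935, -0.05083972]), 'grasp_force': 0.0, 'opening': 0.0850133312478345}
```

View pics/top0.png

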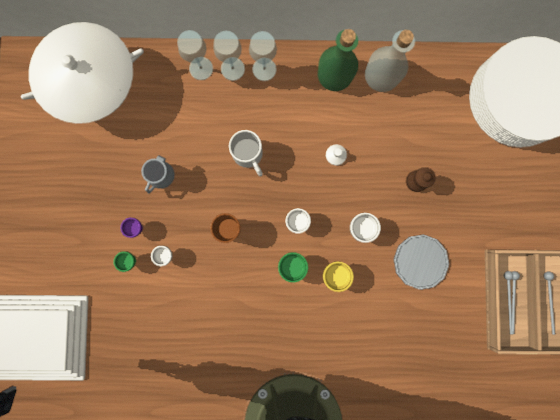

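View pics/side0.png

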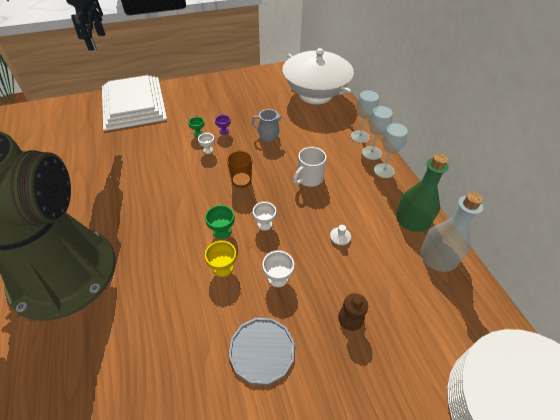

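The top view shows these candidates:
- **White coupes:** (365,228), (297,221) and (161,256). By rim size they are the large, medium and small coupes.
- **Look-alikes:** green (293,267) and yellow (338,277) copies of the large coupe, and green (125,262) and purple (131,228) copies of the small one. These stay put because of their colour.
- **Cover and salver:** cover (337,155), salver (422,262).
- **Bystanders:** mug (246,149), tumbler (226,228), mill (421,180), creamer (158,172).

Next I'll measure positions and confirm with a crop.

```bash
cat > m.py <<'E'
from h import *
c=cap('top'); im=c['pixels']; hsv=cv2.cvtColor(im,cv2.COLOR_RGB2HSV)
def blob(u,v,r,m):
    w=np.zeros(m.shape,np.uint8); cv2.circle(w,(u,v),r,255,-1)
    k=cv2.findContours(m&w,cv2.RETR_EXTERNAL,cv2.CHAIN_APPROX_NONE)[0]
    return max(k,key=cv2.contourArea)
white=cv2.inRange(hsv,(0,0,90),(179,70,255))
nb=cv2.inRange(hsv,(0,0,0),(179,95,255))
for n,u,v,r,z,D in (('large',365,228,24,.062,70),('medium',297,221,20,.056,59),('small',161,256,17,.05,48),('cover',337,155,16,.02,52),('salver',422,262,36,.01,130)):
    k=blob(u,v,r,nb if n=='salver' else white); (x,y),(a,b),t=cv2.fitEllipse(cv2.convexHull(k))
    P=onz(c,x,y,z); s=np.linalg.norm(onz(c,x+1,y,z)-P)*1000
    print(n,(round(x,1),round(y,1)),'dia mm',round(a*s,1),round(b*s,1),D,'xyz',P.round(4),'r',np.hypot(P[0],P[1]).round(3),'az',np.arctan2(P[1],P[0]).round(3))
for n,u,v,z in (('mug',246,146,.08),('tumb',226,226,.085),('mill',427,177,.08),('cream',155,170,.08),('green',293,265,.062),('yellow',339,275,.062),('purp',131,227,.05),('sgreen',124,262,.05)):
    print(n,onz(c,u,v,z).round(3))
crop=im[130:300,90:460]; cv2.imwrite('pics/crop1.png',cv2.cvtColor(cv2.resize(crop,None,fx=2.1,fy=2.1,interpolation=cv2.INTER_CUBIC),cv2.COLOR_RGB2BGR))
E
python3 m.py
```

```text
large (364.9, 227.3) dia mm 69.7 72.2 70 xyz [ 0.4686 -0.1609  0.062 ] r 0.495 az -0.331
medium (297.7, 220.5) dia mm 58.6 59.5 59 xyz [ 0.4833 -0.0041  0.056 ] r 0.483 az -0.008
small (160.7, 255.5) dia mm 47.4 50.5 48 xyz [0.3987 0.3162 0.05  ] r 0.509 az 0.671
cover (335.9, 154.5) dia mm 51.1 51.8 52 xyz [ 0.6483 -0.0988  0.02  ] r 0.656 az -0.151
salver (420.9, 261.6) dia mm 133.5 136.8 130 xyz [ 0.3879 -0.3076  0.01  ] r 0.495 az -0.671
mug [0.654 0.118 0.08 ]
tumb [0.468 0.161 0.085]
mill [ 0.586 -0.302  0.08 ]
cream [0.596 0.327 0.08 ]
green [0.38  0.007 0.062]
yellow [ 0.358 -0.1    0.062]
purp [0.465 0.388 0.05 ]
sgreen [0.383 0.401 0.05 ]
```

View pics/crop1.png

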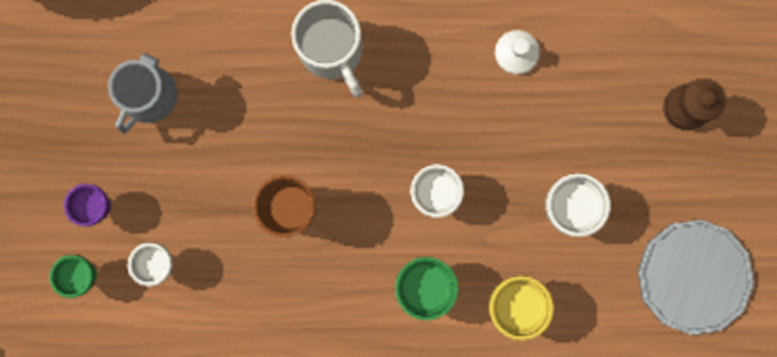

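The crop confirms the white large coupe at top-image (365,228), medium (297,221) and small (161,256). The look-alikes are clearly green, purple and yellow. First I'll turn the tool to line up with the world axes, then move above the large coupe.

```bash

python3 -m inch '[[0,0,0,0,0,-0.07],[0,0,0,0,0,-0.139],[0,0,0,0,0,-0.139]]' 0 30 &&
python3 -m inch '[[-0.1,-0.25,0,0,0,0],[-0.2,-0.55,0,0,0,0],[-0.362,-0.879,0,0,0,0]]' &&
python3 -m inch '[[-0.12,-0.29,0,0,0,0],[-0.24,-0.58,0,0,0,0],[-0.362,-0.879,0,0,0,0]]' &&
python3 -m inch '[[-0.12,-0.29,0,0,0,0],[-0.24,-0.58,0,0,0,0],[-0.362,-0.879,0,0,0,0]]' &&
python3 -m inch '[[-0.12,-0.29,0,0,0,0],[-0.24,-0.58,0,0,0,0],[-0.362,-0.879,0,0,0,0]]' &&
python3 -m inch '[[-0.12,-0.29,0,0,0,0],[-0.24,-0.58,0,0,0,0],[-0.362,-0.879,0,0,0,0]]' &&
python3 -m inch '[[-0.12,-0.29,0,0,0,0],[-0.24,-0.58,0,0,0,0],[-0.362,-0.879,0,0,0,0]]' &&
python3 -m inch '[[-0.12,-0.29,0,0,0,0],[-0.24,-0.58,0,0,0,0],[-0.362,-0.879,0,0,0,0],[-0.362,-0.879,0,0,0,0],[-0.362,-0.879,0,0,0,0]]'
python3 - <<'E'
from h import *
c=cap('wrist','w1')
for n,P in (('large',(.4686,-.1609,.062)),('salver',(.3879,-.3076,.01))): print(n,proj(c,P))
s=manip.observe();print(s['eef_pos'],quat(s['tool_rot']).round(3).tolist())
E
```

```text
clock: 0.5
eef_pos: [0.1645, 0.5768, 0.2092]
tool_rot: [-0.0, -0.0, 1.0, -0.0]
force: [-0.3, 1.1, -0.2]
opening: 0.0854
grasp_force: 0.0
clock: 0.8
eef_pos: [0.2077, 0.4707, 0.209]
tool_rot: [-0.0, 0.001, 1.0, -0.0]
force: [0.8, 0.2, -0.2]
opening: 0.0855
grasp_force: 0.0
clock: 1.1
eef_pos: [0.2518, 0.3647, 0.2094]
tool_rot: [0.0, 0.002, 1.0, 0.0]
force: [0.7, -0.3, 0.9]
opening: 0.0855
grasp_force: 0.0
clock: 1.4
eef_pos: [0.2952, 0.2592, 0.2095]
tool_rot: [0.0, 0.002, 1.0, 0.0]
force: [0.5, 0.3, -0.4]
opening: 0.0856
grasp_force: 0.0
clock: 1.7
eef_pos: [0.3387, 0.1538, 0.2096]
tool_rot: [0.0, 0.002, 1.0, 0.0]
force: [0.9, 0.2, 0.2]
opening: 0.0856
grasp_force: 0.0
clock: 2.0
eef_pos: [0.3822, 0.0482, 0.2096]
tool_rot: [0.0, 0.002, 1.0, 0.0]
force: [0.7, 0.7, -1.2]
opening: 0.0854
grasp_force: 0.0
clock: 2.3
eef_pos: [0.4256, -0.0574, 0.2095]
tool_rot: [0.0, 0.002, 1.0, 0.0]
force: [0.1, 0.3, -0.2]
opening: 0.0853
grasp_force: 0.0
clock: 2.8
eef_pos: [0.4684, -0.1616, 0.209]
tool_rot: [-0.0, 0.002, 1.0, 0.0]
force: [0.3, 0.6, -0.6]
opening: 0.0857
grasp_force: 0.0
large (np.float64(282.2495942315531), np.float64(185.73775509785935))
salver (np.float64(142.8370112240019), np.float64(99.82103894839832))
[ 0.46817128 -0.16087164  0.20909551] [[-1.0, 0.002, -0.001], [0.002, 1.0, 0.001], [0.001, 0.001, -1.0]]
```

View pics/w1.png

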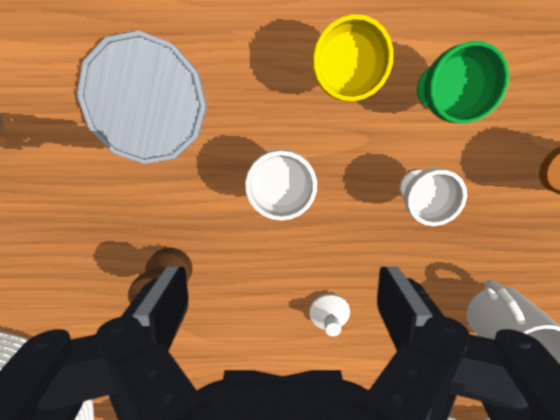

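The wrist view shows the large coupe at (281,185), and the projection predicted (282,186), so the top-camera fix is good to about 1 mm. I'll descend and grip.

```bash

python3 -m inch '[[0,0,0.2,0,0,0],[0,0,0.4,0,0,0],[0,0,0.6,0,0,0],[0,0,0.8,0,0,0]]' | grep -E "eef|force" &&
python3 -m inch '[[0,0,0.2,0,0,0],[0,0,0.4,0,0,0],[0,0,0.55,0,0,0],[0,0,0.65,0,0,0],[0,0,0.72,0,0,0],[0,0,0.72,0,0,0],[0,0,0.72,0,0,0]]' | grep -E "eef|force" &&
python3 -m inch '[[0,0,0,0,0,0],[0,0,0,0,0,0],[0,0,0,0,0,0],[0,0,0,0,0,0],[0,0,0,0,0,0],[0,0,0,0,0,0],[0,0,0,0,0,0],[0,0,0,0,0,0]]' 1 30
python3 - <<'E'
from h import *
s=manip.observe();print(s['eef_pos'],s['opening'],s['grasp_force'])
E
```

```text
eef_pos: [0.4683, -0.1598, 0.1128]
force: [1.0, -0.4, -0.3]
grasp_force: 0.0
eef_pos: [0.4692, -0.1612, 0.0276]
force: [-0.2, -1.0, -0.2]
grasp_force: 0.0
clock: 4.75
eef_pos: [0.4701, -0.162, 0.0286]
tool_rot: [0.001, 0.0, 1.0, -0.001]
force: [-2.2, -0.4, 6.6]
opening: 0.068
grasp_force: 31.8
[ 0.47013356 -0.16196774  0.02858454] 0.06802363754745198 31.826332941418514
```

```bash
python3 - <<'E'
from h import *
# salver rim from the earlier wrist picture (tool at .46817,-.16087,.20910)
im=cv2.imread('pics/w1.png'); hsv=cv2.cvtColor(im,cv2.COLOR_BGR2HSV)
m=cv2.inRange(hsv,(0,0,60),(179,75,255)); m[:,:60]=0; m[180:]=0; m[:,225:]=0
k=max(cv2.findContours(m,cv2.RETR_EXTERNAL,cv2.CHAIN_APPROX_NONE)[0],key=cv2.contourArea)
e=cv2.fitEllipse(cv2.convexHull(k)); print(e)
c=manip.capture('wrist'); T=np.eye(4);T[:3,:3]=[[-1,.002,-.001],[.002,1,.001],[.001,.001,-1]];T[:3,3]=[.46817,-.16087,.2091];T=T@np.array(c['T_tool_cam'])
c['Rm'],c['p']=T[:3,:3],T[:3,3]
h=cv2.convexHull(k)[:,0]; P=np.array([onz(c,*q,.01)[:2] for q in h]).astype(np.float32)
print(cv2.fitEllipse(P))
E
```

```text
((141.0842742919922, 96.88240051269531), (121.343505859375, 138.6265411376953), 140.9996795654297)
((0.3888182044029236, -0.30841973423957825), (0.13219131529331207, 0.1342470496892929), 178.52342224121094)
```

```bash

python3 -m inch '[[0,0,-0.05,0,0,0],[0,0,-0.15,0,0,0],[0,0,-0.3,0,0,0],[0,0,-0.45,0,0,0],[0,0,-0.6,0,0,0],[0,0,-0.75,0,0,0]]' | grep -E "eef|force|open" &&
python3 -m inch '[[0.1,-0.2,-0.1,0,0,0],[0.2,-0.4,-0.2,0,0,0],[0.335,-0.608,-0.3,0,0,0]]'  | grep -E "eef|force|open" &&
python3 -m inch '[[0.1,-0.2,0,0,0,0],[0.2,-0.4,0,0,0,0],[0.3,-0.55,0,0,0,0],[0.335,-0.608,0,0,0,0],[0.335,-0.608,0,0,0,0],[0.335,-0.608,0,0,0,0]]'
python3 - <<'E'
from h import *
c=cap('side','s1'); cap('wrist','w2')
E
cd pics; python3 -c "
import cv2,numpy as np
a=cv2.imread('s1.png')[200:410,150:400];b=cv2.imread('w2.png')
cv2.imwrite('sw1.png',np.hstack([cv2.resize(a,(400,336)),cv2.resize(b,(400,336))]))"
```

```text
eef_pos: [0.4686, -0.1613, 0.1186]
force: [-0.3, -0.2, -2.3]
opening: 0.0679
grasp_force: 34.6
eef_pos: [0.4285, -0.2349, 0.1545]
force: [0.1, -0.2, -2.9]
opening: 0.0676
grasp_force: 34.7
clock: 6.3
eef_pos: [0.3886, -0.3067, 0.1533]
tool_rot: [0.0, -0.0, 1.0, 0.0]
force: [0.1, -0.3, -2.5]
opening: 0.0674
grasp_force: 34.8
```

View pics/sw1.png

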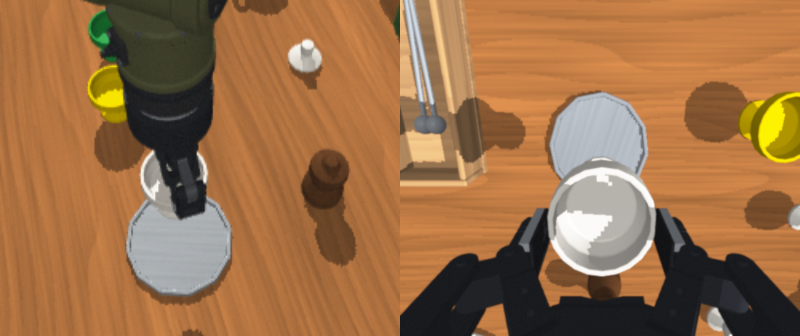

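```bash

python3 -m inch '[[0,0,0.15,0,0,0],[0,0,0.35,0,0,0],[0,0,0.55,0,0,0],[0,0,0.72,0,0,0],[0,0,0.84,0,0,0],[0,0,0.92,0,0,0],[0,0,0.94,0,0,0],[0,0,0.94,0,0,0]]' | grep -E "eef|force|open" &&
python3 -m inch '[[0,0,0.01,0,0,0],[0,0,0.02,0,0,0],[0,0,0.03,0,0,0],[0,0,0.04,0,0,0],[0,0,0.04,0,0,0]]' | grep -E "eef|force|open" &&
python3 -m inch '[[0,0,0.01,0,0,0],[0,0,0.01,0,0,0],[0,0,0.01,0,0,0]]' | grep -E "eef|force|open"
```

```text
eef_pos: [0.3887, -0.307, 0.0403]
force: [-0.7, 0.3, -2.5]
opening: 0.0675
grasp_force: 34.8
eef_pos: [0.3883, -0.3072, 0.0353]
force: [-0.3, -0.0, -3.1]
opening: 0.0677
grasp_force: 34.8
eef_pos: [0.3888, -0.3074, 0.0347]
force: [-1.6, 0.6, 4.3]
opening: 0.0676
grasp_force: 35.5
```

```bash

python3 -m inch '[[0,0,0,0,0,0],[0,0,0,0,0,0],[0,0,0,0,0,0],[0,0,0,0,0,0],[0,0,0,0,0,0]]' 0 | grep -E "eef|force|open" &&
python3 -m inch '[[0,0,-0.1,0,0,0],[0,0,-0.3,0,0,0],[0,0,-0.5,0,0,0],[0,0,-0.72,0,0,0]]' | grep -E "eef|force|open" &&
python3 -m inch '[[0,0,-0.25,0,0,0],[0,0,-0.5,0,0,0],[0,0,-0.72,0,0,0],[0,0,-0.72,0,0,0],[0,0,-0.72,0,0,0]]' | grep -E "eef|force|open"
cat > look.py <<'E'
from h import *
import sys
# circle centre of a white rim near a guess, seen by the wrist camera
def rim(c,P,D,lo=90,sat=70):
    u,v=proj(c,P); hsv=cv2.cvtColor(c['pixels'],cv2.COLOR_RGB2HSV); m=cv2.inRange(hsv,(0,0,lo),(179,sat,255))
    r=D/2*c['fx']/np.linalg.norm(np.array(P)-c['p']); w=np.zeros(m.shape,np.uint8); cv2.circle(w,(int(u),int(v)),int(r*1.3),255,-1)
    k=max(cv2.findContours(m&w,cv2.RETR_EXTERNAL,cv2.CHAIN_APPROX_NONE)[0],key=cv2.contourArea)
    Q=np.array([onz(c,*q,P[2])[:2] for q in cv2.convexHull(k)[:,0]]).astype(np.float32)
    e=cv2.fitEllipse(Q); print('pred px',round(u),round(v),'centre',np.round(e[0],4),'axes',np.round(e[1],4)); return e
E
python3 - <<'E'
from look import *
c=cap('wrist','w3'); rim(c,(.3885,-.308,.068),.07); print(manip.observe()['eef_pos'])
E
```

```text
eef_pos: [0.3884, -0.3073, 0.0341]
force: [-0.4, -0.3, 0.2]
opening: 0.0852
grasp_force: 0.0
eef_pos: [0.3882, -0.3071, 0.1221]
force: [0.3, -0.5, -0.9]
opening: 0.0855
grasp_force: 0.0
eef_pos: [0.3888, -0.3076, 0.208]
force: [-0.5, 0.2, -0.1]
opening: 0.0854
grasp_force: 0.0
pred px 281 187 centre [ 0.3886 -0.3084] axes [0.089  0.0905]
[ 0.38818695 -0.30707963  0.20694233]
```

View pics/w3.png

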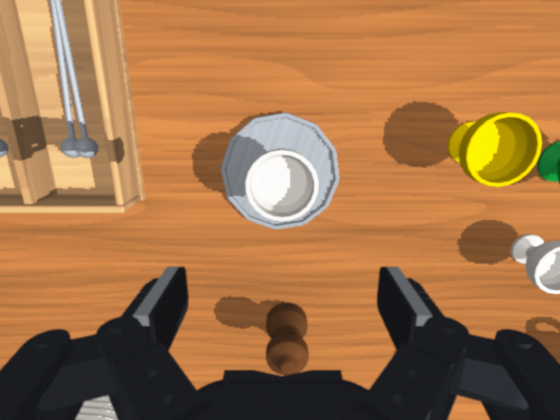

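The large coupe stands upright in the middle of the salver, with its rim centre at (282,186) against a predicted (281,187). Next is the medium coupe.

```bash

python3 -m inch '[[-0.09,0.28,0,0,0,0],[-0.18,0.56,0,0,0,0],[-0.263,0.842,0,0,0,0]]' | grep -E "eef" &&
python3 -m inch '[[-0.09,0.28,0,0,0,0],[-0.18,0.56,0,0,0,0],[-0.263,0.842,0,0,0,0]]' | grep -E "eef" &&
python3 -m inch '[[-0.09,0.28,0,0,0,0],[-0.18,0.56,0,0,0,0],[-0.263,0.842,0,0,0,0],[-0.263,0.842,0,0,0,0],[-0.263,0.842,0,0,0,0]]' | grep -E "eef"
python3 - <<'E'
from look import *
c=cap('wrist','w4'); rim(c,(.4833,-.0041,.056),.059,110,60); print(manip.observe()['eef_pos'])
c=cap('top'); rim(c,(.3885,-.3075,.068),.07,170,45)
E
```

```text
eef_pos: [0.4191, -0.2048, 0.2056]
eef_pos: [0.4507, -0.1036, 0.2057]
eef_pos: [0.4821, -0.0036, 0.2058]
pred px 281 186 centre [ 0.4831 -0.0047] axes [0.0587 0.0599]
[ 0.48205272 -0.0043323   0.20597983]
pred px 429 262 centre [ 0.3861 -0.3024] axes [0.0738 0.0763]
```

```bash

python3 -m inch '[[-0.008,0,0.2,0,0,0],[-0.008,0,0.4,0,0,0],[-0.008,0,0.6,0,0,0],[-0.008,0,0.8,0,0,0]]' | grep -E "eef|force" &&
python3 -m inch '[[0,0,0.2,0,0,0],[0,0,0.4,0,0,0],[0,0,0.55,0,0,0],[0,0,0.65,0,0,0],[0,0,0.72,0,0,0],[0,0,0.72,0,0,0],[0,0,0.72,0,0,0]]' | grep -E "eef|force" &&
python3 -m inch '[[0,0,0,0,0,0],[0,0,0,0,0,0],[0,0,0,0,0,0],[0,0,0,0,0,0],[0,0,0,0,0,0],[0,0,0,0,0,0],[0,0,0,0,0,0],[0,0,0,0,0,0]]' 1 25  | grep -E "eef|force|open" && 
python3 -m inch '[[0,0,-0.05,0,0,0],[0,0,-0.15,0,0,0],[0,0,-0.3,0,0,0],[0,0,-0.45,0,0,0],[0,0,-0.6,0,0,0],[0,0,-0.75,0,0,0]]' | grep -E "eef|force|open" &&
python3 -m inch '[[0,0,-0.15,0,0,0],[0,0,-0.3,0,0,0],[0,0,-0.45,0,0,0],[0,0,-0.45,0,0,0],[0,0,-0.45,0,0,0]]' | grep -E "eef|force|open"
python3 - <<'E'
from look import *
c=cap('wrist','w5'); s=manip.observe()['eef_pos']; print(s)
rim(c,(s[0],s[1],s[2]+.033),.059,110,60)
E
```

```text
eef_pos: [0.4834, -0.0055, 0.11]
force: [0.7, 0.2, 0.6]
grasp_force: 0.0
eef_pos: [0.4844, -0.0044, 0.0251]
force: [0.2, -0.0, -0.2]
grasp_force: 0.0
eef_pos: [0.4852, -0.0042, 0.0259]
force: [-1.5, -0.8, 5.3]
opening: 0.0577
grasp_force: 25.4
eef_pos: [0.4839, -0.004, 0.1162]
force: [1.1, -0.2, -1.9]
opening: 0.0576
grasp_force: 27.2
eef_pos: [0.4841, -0.004, 0.1689]
force: [0.1, -0.4, -2.0]
opening: 0.0572
grasp_force: 27.2
[ 0.48352382 -0.00406911  0.1681747 ]
pred px 280 280 centre [ 0.4797 -0.0034] axes [0.0567 0.0632]
```

View pics/w5.png

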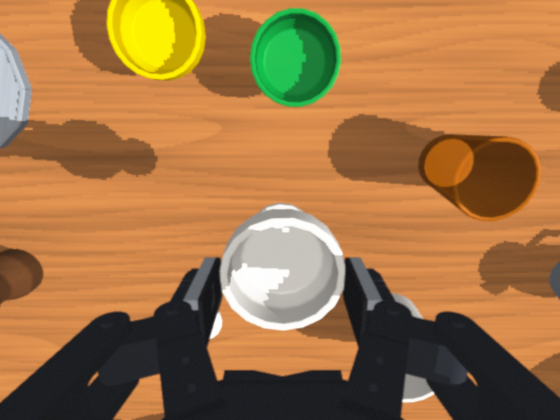

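```bash
python3 - <<'E'
from look import *
c=manip.capture('wrist'); T=np.array(c['T_tool_cam']); s=manip.observe()
def setp(p):
    M=np.eye(4);M[:3,:3]=np.diag([-1,1,-1.]);M[:3,3]=p;M=M@T;c['Rm'],c['p']=M[:3,:3],M[:3,3]
setp([.3886,-.3067,.1533]); print('large',proj(c,(.3886,-.3067,.187)),proj(c,(.3886,-.3067,.184)))
setp([.4837,-.004,.1685])
for z in (.194,.197,.2,.203): print('med',z,proj(c,(.4837,-.004,z)), onz(c,283,268,z).round(4))
for f,r in (('w2',275),('w5',268)):
    im=cv2.imread(f'pics/{f}.png'); h=cv2.cvtColor(im,cv2.COLOR_BGR2HSV); m=cv2.inRange(h,(0,0,110),(179,60,255))
    k=max(cv2.findContours(m[:,200:370].copy(),cv2.RETR_EXTERNAL,2)[0],key=cv2.contourArea); print(f,(np.array(cv2.boundingRect(k))+[200,0,0,0]))
    q=k[:,0]+[200,0]; q=q[q[:,1]>r-25]; print(cv2.fitEllipse(np.vstack([q])))
E
```

```text
large (np.float64(280.45241798375935), np.float64(282.788370031407)) (np.float64(280.49254987758593), np.float64(279.3628675293428))
med 0.194 (np.float64(280.55863399530114), np.float64(273.72218404805744)) [ 0.4807 -0.0028  0.194 ]
med 0.197 (np.float64(280.5210294711225), np.float64(276.931960098485)) [ 0.479  -0.0028  0.197 ]
med 0.2 (np.float64(280.4819970403475), np.float64(280.26361670704625)) [ 0.4774 -0.0029  0.2   ]
med 0.203 (np.float64(280.44145379897657), np.float64(283.72423023697337)) [ 0.4758 -0.0029  0.203 ]
w2 [206 115 152 231]
((282.2454528808594, 276.2187194824219), (136.4803466796875, 152.1561279296875), 85.8799819946289)
w5 [220 203 125 127]
((282.3819885253906, 272.89593505859375), (112.99480438232422, 125.65819549560547), 87.14356994628906)
```

```bash

python3 -m inch '[[0.05,-0.15,0,0,0,0],[0.13,-0.42,0,0,0,0],[0.263,-0.843,0,0,0,0]]' | grep -E "eef" &&
python3 -m inch '[[0.09,-0.28,0,0,0,0],[0.18,-0.56,0,0,0,0],[0.263,-0.843,0,0,0,0]]' | grep -E "eef" &&
python3 -m inch '[[0.09,-0.28,0,0,0,0],[0.18,-0.56,0,0,0,0],[0.23,-0.75,0,0,0,0],[0.263,-0.843,0,0,0,0],[0.263,-0.843,0,0,0,0],[0.263,-0.843,0,0,0,0]]' | grep -E "eef|force|open" &&
python3 -m inch '[[0,0,0.1,0,0,0],[0,0,0.25,0,0,0],[0,0,0.4,0,0,0],[0,0,0.5,0,0,0],[0,0,0.55,0,0,0],[0,0,0.55,0,0,0],[0,0,0.55,0,0,0]]' | grep -E "eef|force|open"
python3 - <<'E'
from look import *
c=cap('wrist'); d=cap('side')
a=d['pixels'][230:390,180:340]; b=c['pixels']
cv2.imwrite('pics/sw2.png',cv2.cvtColor(np.hstack([cv2.resize(a,(380,380)),cv2.resize(b[60:400,100:460],(402,380))]),cv2.COLOR_RGB2BGR))
E
```

```text
eef_pos: [0.4529, -0.1018, 0.1675]
eef_pos: [0.4204, -0.2043, 0.1676]
eef_pos: [0.3901, -0.3035, 0.168]
force: [0.5, 0.4, -1.5]
opening: 0.0575
grasp_force: 27.3
eef_pos: [0.3907, -0.3046, 0.103]
force: [-0.3, 0.3, -1.1]
opening: 0.0571
grasp_force: 27.3
```

View pics/sw2.png

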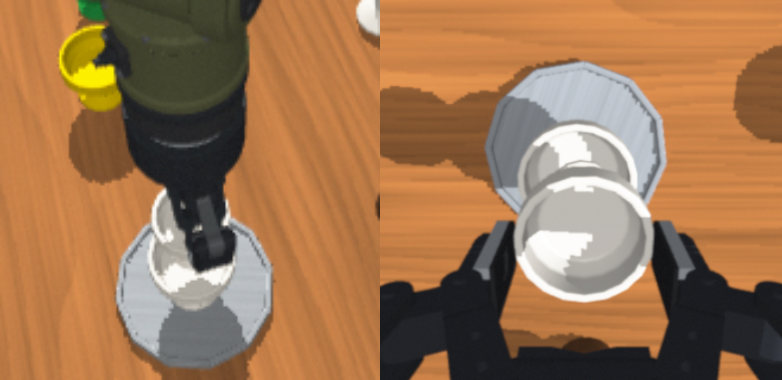

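The medium coupe hangs level over the large one, with its right-panel rim at (583,240) and the large rim at (578,168). The TCP is about 3 mm off in y, so I'll correct that while lowering.

```bash

python3 -m inch '[[0.006,-0.012,0,0,0,0],[0.012,-0.024,0,0,0,0],[0.012,-0.024,0.05,0,0,0],[0.012,-0.024,0.12,0,0,0],[0.012,-0.024,0.18,0,0,0],[0.012,-0.024,0.21,0,0,0],[0.012,-0.024,0.21,0,0,0],[0.012,-0.024,0.21,0,0,0]]' | grep -E "eef|force|open" &&
python3 -m inch '[[0,0,0.01,0,0,0],[0,0,0.02,0,0,0],[0,0,0.03,0,0,0],[0,0,0.03,0,0,0],[0,0,0.03,0,0,0]]' | grep -E "eef|force|open" &&
python3 -m inch '[[0,0,0.01,0,0,0],[0,0,0.015,0,0,0],[0,0,0.015,0,0,0]]' | grep -E "eef|force|open"
```

```text
eef_pos: [0.3888, -0.3074, 0.0773]
force: [-0.4, 0.4, -1.7]
opening: 0.0576
grasp_force: 27.3
eef_pos: [0.3889, -0.3074, 0.0738]
force: [-1.3, -0.8, -0.9]
opening: 0.0571
grasp_force: 27.3
eef_pos: [0.3888, -0.3073, 0.0719]
force: [0.2, -0.1, -0.3]
opening: 0.0572
grasp_force: 27.3
```

```bash

python3 -m inch '[[0,0,0.006,0,0,0],[0,0,0.012,0,0,0],[0,0,0.012,0,0,0]]' | grep -E "eef|force" &&
python3 -m inch '[[0,0,0,0,0,0],[0,0,0,0,0,0],[0,0,0,0,0,0],[0,0,0,0,0,0],[0,0,0,0,0,0]]' 0 | grep -E "eef|force|open" &&
python3 -m inch '[[0,0,-0.1,0,0,0],[0,0,-0.3,0,0,0],[0,0,-0.5,0,0,0],[0,0,-0.7,0,0,0]]' | grep -E "eef" &&
python3 -m inch '[[0,0,-0.25,0,0,0],[0,0,-0.45,0,0,0],[0,0,-0.45,0,0,0],[0,0,-0.45,0,0,0]]' | grep -E "eef"
python3 - <<'E'
from look import *
c=cap('wrist','w6'); print(manip.observe()['eef_pos'])
for n,z in (('large',.068),('med',.101)): print(n,proj(c,(.3885,-.3075,z)))
E
```

```text
eef_pos: [0.3892, -0.3076, 0.071]
force: [-0.2, 0.0, 1.8]
grasp_force: 27.9
eef_pos: [0.3889, -0.3074, 0.0705]
force: [-0.9, -0.2, -0.7]
opening: 0.0852
grasp_force: 0.0
eef_pos: [0.3889, -0.3074, 0.1563]
eef_pos: [0.3893, -0.3078, 0.2096]
[ 0.38872063 -0.30727188  0.20854587]
large (np.float64(282.0114411763285), np.float64(185.78146416171307))
med (np.float64(281.9036881218844), np.float64(195.18286565018272))
```

View pics/w6.png

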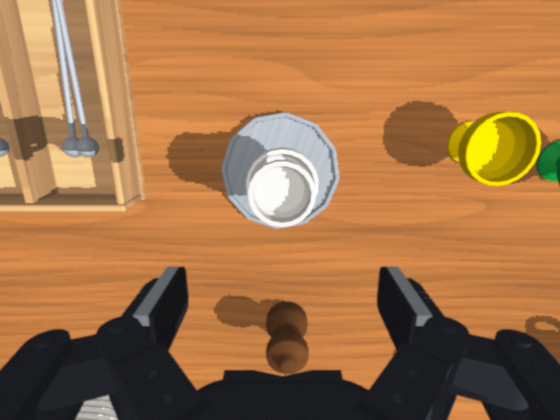

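The medium coupe stands upright and concentric in the large bowl, its rim at about (282,193) against a predicted (282,195). Next is the small coupe. The fingers will be pre-closed to about 62 mm because the green look-alike is 87 mm away.

```bash

python3 -m inch '[[-0.07,0.28,0,0,0,0],[-0.14,0.58,0,0,0,0],[-0.2,0.87,0,0,0,0]]' 0.27 | grep -E "eef" &&
python3 -m inch '[[-0.07,0.28,0,0,0,0],[-0.14,0.58,0,0,0,0],[-0.2,0.87,0,0,0,0]]' | grep -E "eef" &&
python3 -m inch '[[0,0.28,0,0,0,0],[0,0.58,0,0,0,0],[0,0.87,0,0,0,0]]' | grep -E "eef" &&
python3 -m inch '[[0,0.28,0,0,0,0],[0,0.58,0,0,0,0],[0,0.87,0,0,0,0]]' | grep -E "eef" &&
python3 -m inch '[[0.05,0.28,0,0,0,0],[0.1,0.58,0,0,0,0],[0.16,0.87,0,0,0,0]]' | grep -E "eef" &&
python3 -m inch '[[0.05,0.28,0,0,0,0],[0.1,0.58,0,0,0,0],[0.16,0.87,0,0,0,0],[0.16,0.87,0,0,0,0],[0.16,0.87,0,0,0,0]]'
python3 - <<'E'
from look import *
c=cap('wrist','w7'); rim(c,(.3987,.3162,.05),.048,110,60); s=manip.observe();print(s['eef_pos'])
E
```

```text
eef_pos: [0.4121, -0.2016, 0.2073]
eef_pos: [0.436, -0.097, 0.2074]
eef_pos: [0.4357, 0.0072, 0.2074]
eef_pos: [0.4356, 0.1114, 0.2074]
eef_pos: [0.4164, 0.2156, 0.2073]
clock: 21.0
eef_pos: [0.3974, 0.3188, 0.2072]
tool_rot: [-0.001, -0.001, 1.0, -0.001]
force: [-0.1, 0.4, -0.2]
opening: 0.0621
grasp_force: 0.0
pred px 279 185 centre [0.3981 0.3159] axes [0.048 0.049]
[0.39765074 0.31810307 0.20749849]
```

View pics/w7.png

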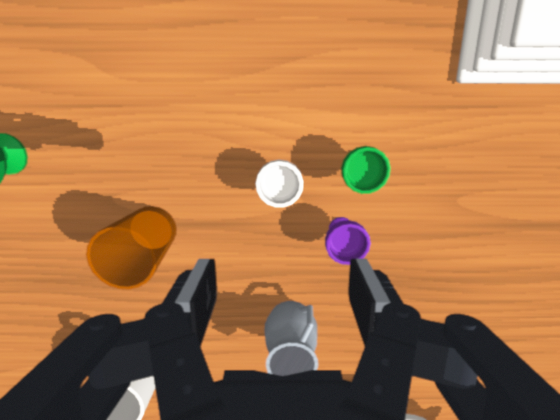

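The small coupe's rim is at (279,184). The green (366,170) and purple (348,242) look-alikes are clear of the finger lines, so I'll descend and grip.

```bash

python3 -m inch '[[-0.004,-0.02,0.2,0,0,0],[-0.004,-0.02,0.4,0,0,0],[-0.004,-0.02,0.6,0,0,0],[-0.004,-0.02,0.8,0,0,0],[-0.004,-0.02,0.8,0,0,0]]' | grep -E "eef|force" &&
python3 -m inch '[[0,0,0.2,0,0,0],[0,0,0.4,0,0,0],[0,0,0.55,0,0,0],[0,0,0.65,0,0,0],[0,0,0.73,0,0,0],[0,0,0.75,0,0,0],[0,0,0.75,0,0,0]]' | grep -E "eef|force" &&
python3 -m inch '[[0,0,0,0,0,0],[0,0,0,0,0,0],[0,0,0,0,0,0],[0,0,0,0,0,0],[0,0,0,0,0,0],[0,0,0,0,0,0]]' 1 22  | grep -E "eef|force|open" && 
python3 -m inch '[[0,0,-0.05,0,0,0],[0,0,-0.15,0,0,0],[0,0,-0.3,0,0,0],[0,0,-0.45,0,0,0],[0,0,-0.65,0,0,0],[0,0,-0.85,0,0,0]]' | grep -E "eef|force|open" &&
python3 -m inch '[[0,0,-0.2,0,0,0],[0,0,-0.4,0,0,0],[0,0,-0.6,0,0,0],[0,0,-0.65,0,0,0],[0,0,-0.65,0,0,0],[0,0,-0.65,0,0,0]]' | grep -E "eef|force|open"
python3 - <<'E'
from look import *
c=cap('wrist','w8'); s=manip.observe()['eef_pos']; print(s)
h=cv2.cvtColor(c['pixels'],cv2.COLOR_RGB2HSV); m=cv2.inRange(h,(0,0,110),(179,60,255))
k=max(cv2.findContours(m[:,200:370].copy(),cv2.RETR_EXTERNAL,2)[0],key=cv2.contourArea); print(np.array(cv2.boundingRect(k))+[200,0,0,0])
print(proj(c,(s[0],s[1],s[2]+.03)))
E
```

```text
eef_pos: [0.3968, 0.3133, 0.1094]
force: [-0.4, -0.1, 0.1]
grasp_force: 0.0
eef_pos: [0.3991, 0.3166, 0.0229]
force: [-0.3, 0.4, 0.2]
grasp_force: 0.0
eef_pos: [0.3996, 0.3169, 0.0236]
force: [-1.4, -1.6, 6.7]
opening: 0.0453
grasp_force: 22.2
eef_pos: [0.3986, 0.3165, 0.1261]
force: [0.4, 0.6, -0.6]
opening: 0.045
grasp_force: 22.8
eef_pos: [0.3983, 0.3162, 0.2017]
force: [-0.0, 0.1, -1.0]
opening: 0.0453
grasp_force: 22.8
[0.39811552 0.31603518 0.20130067]
[234 212  97 162]
(np.float64(280.0597469152758), np.float64(277.6721772843334))
```

```bash

python3 -m inch '[[-0.03,-0.15,0,0,0,0],[-0.08,-0.4,0,0,0,0],[-0.16,-0.65,0,0,0,0],[-0.16,-0.87,0,0,0,0]]' | grep -E "eef" &&
python3 -m inch '[[-0.05,-0.28,0,0,0,0],[-0.1,-0.58,0,0,0,0],[-0.16,-0.87,0,0,0,0]]' | grep -E "eef" &&
python3 -m inch '[[0,-0.28,0,0,0,0],[0,-0.58,0,0,0,0],[0,-0.87,0,0,0,0]]' | grep -E "eef" &&
python3 -m inch '[[0,-0.28,0,0,0,0],[0,-0.58,0,0,0,0],[0,-0.87,0,0,0,0]]' | grep -E "eef" &&
python3 -m inch '[[0.07,-0.28,0,0,0,0],[0.14,-0.58,0,0,0,0],[0.2,-0.87,0,0,0,0]]' | grep -E "eef" &&
python3 -m inch '[[0.07,-0.28,0,0,0,0],[0.14,-0.5,0,0,0,0],[0.19,-0.7,0,0,0,0],[0.2,-0.82,0,0,0,0],[0.2,-0.87,0,0,0,0],[0.2,-0.87,0,0,0,0],[0.2,-0.87,0,0,0,0]]' | grep -E "eef|force|open"
python3 - <<'E'
from look import *
print(manip.observe()['eef_pos'])
E
```

```text
eef_pos: [0.4179, 0.2106, 0.2011]
eef_pos: [0.4363, 0.1062, 0.2012]
eef_pos: [0.4362, 0.002, 0.2012]
eef_pos: [0.4362, -0.1022, 0.2013]
eef_pos: [0.4119, -0.2064, 0.2012]
eef_pos: [0.3895, -0.3089, 0.2022]
force: [-0.2, -0.2, -1.6]
opening: 0.0456
grasp_force: 22.9
[ 0.38948955 -0.30888092  0.20221229]
```

```bash

python3 -m inch '[[0,0.006,0,0,0,0],[0,0.012,0.1,0,0,0],[0,0.012,0.25,0,0,0],[0,0.012,0.42,0,0,0],[0,0.012,0.58,0,0,0],[0,0.012,0.7,0,0,0],[0,0.012,0.74,0,0,0],[0,0.012,0.74,0,0,0],[0,0.012,0.74,0,0,0]]' | grep -E "eef|force|open" &&
python3 -m inch '[[0,0,0.01,0,0,0],[0,0,0.02,0,0,0],[0,0,0.03,0,0,0],[0,0,0.04,0,0,0],[0,0,0.045,0,0,0],[0,0,0.045,0,0,0],[0,0,0.045,0,0,0]]' | grep -E "eef|force|open" &&
python3 -m inch '[[0,0,0.008,0,0,0],[0,0,0.012,0,0,0],[0,0,0.012,0,0,0]]' | grep -E "eef|force|open"
python3 - <<'E'
from look import *
c=cap('wrist'); d=cap('side')
a=d['pixels'][230:390,180:340]; b=c['pixels']
cv2.imwrite('pics/sw3.png',cv2.cvtColor(np.hstack([cv2.resize(a,(380,380)),cv2.resize(b[60:400,100:460],(402,380))]),cv2.COLOR_RGB2BGR))
E
```

```text
eef_pos: [0.3897, -0.3084, 0.1142]
force: [-0.8, 0.4, -0.9]
opening: 0.0457
grasp_force: 22.9
eef_pos: [0.3893, -0.3084, 0.1084]
force: [0.3, 0.1, -1.9]
opening: 0.0454
grasp_force: 22.9
eef_pos: [0.3893, -0.3083, 0.1068]
force: [0.0, 0.7, -1.2]
opening: 0.0453
grasp_force: 22.9
```

View pics/sw3.png

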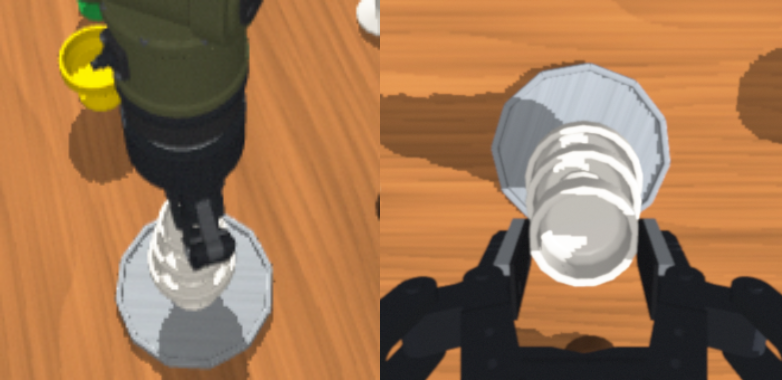

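The small coupe hangs level and in line with the stack, with rims at about (583,237), (583,195) and (583,170). I'll lower the last 2 mm.

```bash

python3 -m inch '[[0,0,0.008,0,0,0],[0,0,0.014,0,0,0],[0,0,0.014,0,0,0],[0,0,0.014,0,0,0]]' | grep -E "eef|force" &&
python3 -m inch '[[0,0,0.006,0,0,0],[0,0,0.006,0,0,0],[0,0,0.006,0,0,0]]' | grep -E "eef|force"
```

```text
eef_pos: [0.3893, -0.3083, 0.1052]
force: [-1.5, 0.3, -1.1]
grasp_force: 22.9
eef_pos: [0.3895, -0.3085, 0.1047]
force: [-0.3, -0.1, 0.8]
grasp_force: 23.2
```

```bash

python3 -m inch '[[0,0,0.005,0,0,0],[0,0,0.005,0,0,0],[0,0,0.005,0,0,0]]' | grep -E "eef|force" &&
python3 -m inch '[[0,0,0,0,0,0],[0,0,0,0,0,0],[0,0,0,0,0,0],[0,0,0,0,0,0],[0,0,0,0,0,0],[0,0,0,0,0,0]]' 0 | grep -E "eef|force|open" &&
python3 -m inch '[[0,0,-0.1,0,0,0],[0,0,-0.3,0,0,0],[0,0,-0.5,0,0,0],[0,0,-0.7,0,0,0],[0,0,-0.85,0,0,0],[0,0,-0.85,0,0,0],[0,0,-0.85,0,0,0]]' | grep -E "eef"
python3 - <<'E'
from look import *
c=cap('wrist','w9'); print(manip.observe()['eef_pos'])
for n,z in (('large',.068),('med',.101),('small',.137-.006)): print(n,proj(c,(.3888,-.3078,z)))
E
```

```text
eef_pos: [0.3898, -0.3086, 0.1046]
force: [-1.4, 1.2, 4.8]
grasp_force: 23.8
eef_pos: [0.3893, -0.3083, 0.1039]
force: [-0.7, 0.9, 0.2]
opening: 0.0855
grasp_force: 0.0
eef_pos: [0.3896, -0.3085, 0.2063]
[ 0.38909489 -0.30817095  0.20553511]
large (np.float64(282.45722026588436), np.float64(186.71308430692824))
med (np.float64(282.4162024746018), np.float64(196.29614625149492))
small (np.float64(282.3700373144652), np.float64(207.08179743934738))
```

View pics/w9.png

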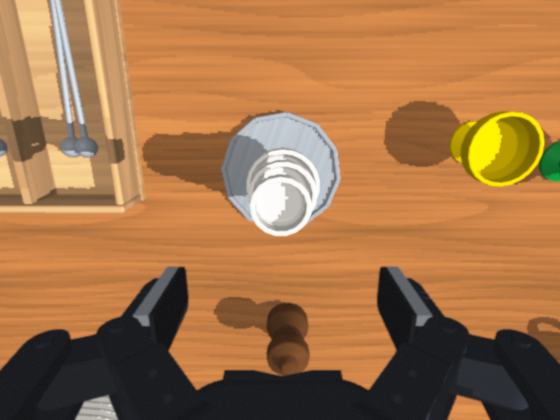

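The small coupe is seated, with its rim at about (282,205) against a predicted (282,207). On to the cover.

```bash

python3 -m inch '[[-0.24,0.2,0,0,0,0],[-0.48,0.4,0,0,0,0],[-0.72,0.583,0,0,0,0]]' | grep -E "eef" &&
python3 -m inch '[[-0.24,0.2,0,0,0,0],[-0.48,0.4,0,0,0,0],[-0.72,0.583,0,0,0,0]]' | grep -E "eef" &&
python3 -m inch '[[-0.24,0.2,0,0,0,0],[-0.48,0.4,0,0,0,0],[-0.72,0.583,0,0,0,0],[-0.72,0.583,0,0,0,0],[-0.72,0.583,0,0,0,0]]' 0.4 | grep -E "eef|open"
python3 - <<'E'
from look import *
c=cap('wrist','w10'); rim(c,(.6483,-.0988,.007),.052,110,60); s=manip.observe();print(s['eef_pos'])
print(proj(c,(.6483,-.0988,.007)),proj(c,(.6483,-.0988,.034)))
# knob disk: brightest upper blob; view
u,v=map(int,proj(c,(.6483,-.0988,.02))); a=c['pixels'][v-50:v+50,u-60:u+60]; print('crop origin',u-60,v-50)
cv2.imwrite('pics/knob.png',cv2.cvtColor(cv2.resize(a,None,fx=5,fy=5,interpolation=cv2.INTER_CUBIC),cv2.COLOR_RGB2BGR))
E
```

```text
eef_pos: [0.4757, -0.2372, 0.2047]
eef_pos: [0.5623, -0.1669, 0.2044]
eef_pos: [0.6478, -0.0978, 0.204]
opening: 0.0509
pred px 281 176 centre [ 0.6517 -0.1006] axes [0.0525 0.0528]
[ 0.64733845 -0.09850333  0.20447006]
(np.float64(280.82671959632205), np.float64(175.52726314712373)) (np.float64(280.69776436870984), np.float64(181.0050705047759))
crop origin 220 128
```

View pics/knob.png

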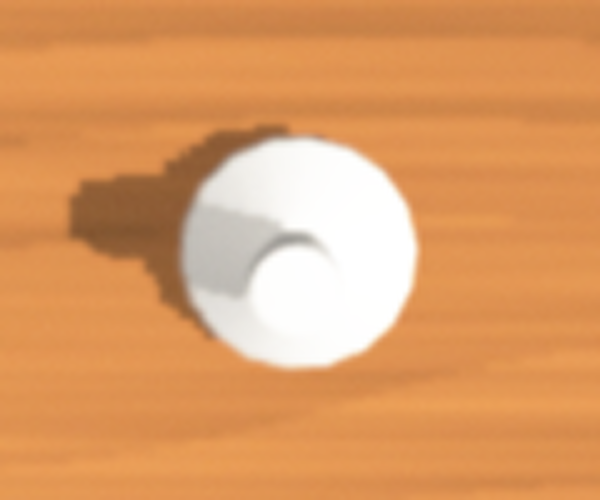

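The flange centre is at px (280,178) and the knob at (279,186), which puts the cover at about (0.651,-0.1005). I'll shift there and descend onto the knob.

```bash

python3 -m inch '[[-0.029,-0.018,0,0,0,0],[-0.029,-0.018,0.2,0,0,0],[-0.029,-0.018,0.4,0,0,0],[-0.029,-0.018,0.6,0,0,0],[-0.029,-0.018,0.8,0,0,0],[-0.029,-0.018,0.8,0,0,0],[-0.029,-0.018,0.8,0,0,0]]' | grep -E "eef|force" &&
python3 -m inch '[[0,0,0.2,0,0,0],[0,0,0.4,0,0,0],[0,0,0.55,0,0,0],[0,0,0.65,0,0,0],[0,0,0.7,0,0,0],[0,0,0.72,0,0,0],[0,0,0.72,0,0,0]]' | grep -E "eef|force" &&
python3 -m inch '[[0,0,0,0,0,0],[0,0,0,0,0,0],[0,0,0,0,0,0],[0,0,0,0,0,0],[0,0,0,0,0,0],[0,0,0,0,0,0],[0,0,0,0,0,0]]' 1 20  | grep -E "eef|force|open" && 
python3 -m inch '[[0,0,-0.02,0,0,0],[0,0,-0.06,0,0,0],[0,0,-0.1,0,0,0],[0,0,-0.1,0,0,0]]' | grep -E "eef|force|open"
```

```text
eef_pos: [0.6514, -0.1014, 0.1103]
force: [1.1, -0.9, 0.9]
grasp_force: 0.0
eef_pos: [0.6526, -0.1008, 0.0243]
force: [-0.4, -0.5, 0.4]
grasp_force: 0.0
eef_pos: [0.652, -0.1006, 0.0235]
force: [0.2, 0.0, -0.1]
opening: -0.0
grasp_force: 0.0
eef_pos: [0.6529, -0.1007, 0.0367]
force: [1.5, 0.6, -0.2]
opening: 0.0
grasp_force: 0.0
```

The fingers shut fully with no grip force, so the grasp missed. I'll look before doing anything else.

```bash
python3 - <<'E'
from look import *
c=cap('wrist','w11'); d=cap('side'); t=cap('top'); s=manip.observe(); print(s['eef_pos'])
for k,z in ((d,.03),(t,.03),(c,.03)): print(proj(k,(.651,-.1005,z)))
a=d['pixels'][170:290,270:410]; b=c['pixels'][140:420,160:400]
cv2.imwrite('pics/sw4.png',cv2.cvtColor(np.hstack([cv2.resize(a,(400,343)),cv2.resize(b,(400,466))[:343]]),cv2.COLOR_RGB2BGR)) if 0 else cv2.imwrite('pics/sw4.png',cv2.cvtColor(np.hstack([cv2.resize(a,(400,343),interpolation=2),cv2.resize(c['pixels'],(400,343))]),cv2.COLOR_RGB2BGR))
E
```

```text
[ 0.65205659 -0.10063479  0.03561897]
(np.float64(341.8647927787181), np.float64(230.67928272015592))
(np.float64(337.19189516609674), np.float64(152.57919468198997))
(np.float64(281.328021752641), np.float64(242.41437809016594))
```

View pics/sw4.png

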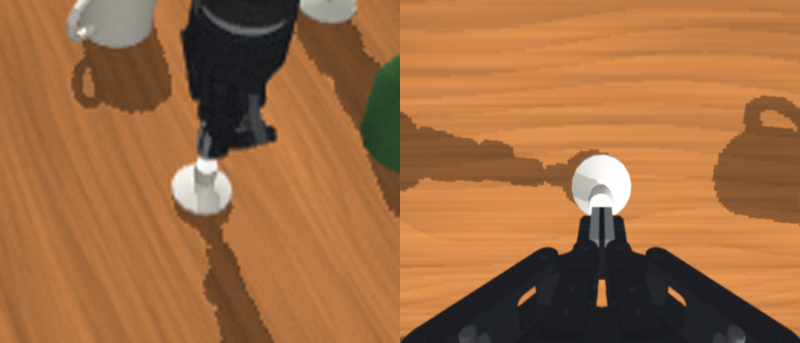

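```bash
python3 - <<'E'
from look import *
c=cap('wrist'); d=cap('side'); t=cap('top'); s=manip.observe(); print(s['eef_pos'])
print('wrist flange',onz(c,281.4,226.5,.007),'knob',onz(c,280,245,.04))
print('side flange',onz(d,340.7,236,.007)); print('tcp in side',proj(d,s['eef_pos']),'wrist',proj(c,s['eef_pos']))
rim(c,(.646,-.1,.007),.052,110,60); rim(d,(.65,-.1,.007),.052,110,60); rim(t,(.65,-.1,.007),.052,110,60)
E
```

```text
[ 0.65179081 -0.10056695  0.03530571]
wrist flange [ 0.64902222 -0.10041795  0.007     ] knob [ 0.64673652 -0.10104981  0.04      ]
side flange [ 0.65152501 -0.10002926  0.007     ]
tcp in side (np.float64(342.4787376617476), np.float64(229.31977598505415)) wrist (np.float64(280.9556712413861), np.float64(249.85611421210538))
pred px 282 222 centre [ 0.6518 -0.1005] axes [0.0526 0.0532]
pred px 340 236 centre [ 0.6519 -0.0965] axes [0.0499 0.0614]
pred px 336 155 centre [ 0.6454 -0.0895] axes [0.028  0.0393]
```

I've used my picture allowance, so I'll check the rest numerically. First a coarse pixel map around the tip, then raise the tool and re-measure the cover.

```bash
cat > asc.py <<'E'
from look import *
def asc(c,u0,u1,v0,v1,st=2):
    h=cv2.cvtColor(c['pixels'],cv2.COLOR_RGB2HSV)
    for v in range(v0,v1,st):
        print(v,''.join('W' if (s<40 and V>225) else 'w' if (s<60 and V>140) else 'g' if (s<70 and V>70) else '#' if V<70 else '.' for _,s,V in h[v,u0:u1:max(1,st//2)]))
E
python3 - <<'E'
from asc import *
c=cap('wrist'); asc(c,232,332,180,290,3); d=cap('side'); asc(d,322,366,205,250,1)
E
```

```text
180 ....................................................................................................
183 ....................................................................................................
186 ....................................................................................................
189 ....................................................................................................
192 .....................................wwwwwwwwwwwwwwwwwwwwwwg........................................
195 ..............................gwwwwWWWWWWWWWWWWWWWWWWWWWWWWWWWWWWWwww...............................
198 .........................wwwwWWWWWWWWWWWWWWWWWWWWWWWWWWWWWWWWWWWWWWWWWWWw...........................
201 .....................wwwwWWWWWWWWWWWWWWWWWWWWWWWWWWWWWWWWWWWWWWWWWWWWWWWWWWWWw......................
204 ..................wwwwWWWWWWWWWWWWWWWWWWWWWWWWWWWWWWWWWWWWWWWWWWWWWWWWWWWWWWWWWWW...................
207 ...............wwwwwWWWWWWWWWWWWWWWWWWWWWWWWWWWWWWWWWWWWWWWWWWWWWWWWWWWWWWWWWWWWWWW.................
210 ..............wwwwwwwWWWWWWWWWWWWWWWWWWWWWWWWW
[... 4289 characters left out ...]
..............
236 ........wWWWWWwwwwwwwwwwwwwww...............
237 ........gWWWwwwwwwwwwwwwwwwww...............
238 .........wwwwwwwwwwwwwwwwwwww...............
239 .........wwwwwwwwwwwwwwwwwwww...............
240 ..........wwwwwwwwwwwwwwwwww................
241 ..........gwwwwwwwwwwwwwwwww................
242 ............wwwwwwwwwwwwwww.................
243 .............wwwwwwwwwwwwg..................
244 ...............gwwwwwwww....................
245 ............................................
246 ............................................
247 ............................................
248 ............................................
249 ............................................
```

```bash
python3 - <<'E'
from asc import *
c=cap('wrist'); d=cap('side'); s=manip.observe(); print(s['eef_pos'],s['opening'])
def tri(a,pa,b,pb):
    d1,d2=ray(a,*pa),ray(b,*pb); t=np.linalg.lstsq(np.c_[d1,-d2],b['p']-a['p'],rcond=None)[0]
    P,Q=a['p']+t[0]*d1,b['p']+t[1]*d2; return ((P+Q)/2).round(4),np.linalg.norm(P-Q).round(4)
for u in (340,342,344): print('tip',tri(c,(281,254),d,(u,225)))
print('knob top side',proj(d,(.6515,-.1005,.044)),'knob mid',proj(d,(.6515,-.1005,.034)),'wrist knob top/mid',proj(c,(.6515,-.1005,.044)),proj(c,(.6515,-.1005,.034)))
print('knob', tri(c,(280,251),d,(342,228)))
E
```

```text
[ 0.65189837 -0.10060861  0.03537837] 0.00033737029723665616
tip (array([ 0.6429, -0.1004,  0.0564]), np.float64(0.0014))
tip (array([ 0.6467, -0.1003,  0.0531]), np.float64(0.0026))
tip (array([ 0.6506, -0.1002,  0.0498]), np.float64(0.0067))
knob top side (np.float64(342.86067273252365), np.float64(227.16648468845756)) knob mid (np.float64(342.28226862503215), np.float64(229.64885891847797)) wrist knob top/mid (np.float64(280.8448741072658), np.float64(257.1296644134161)) (np.float64(280.9339689438514), np.float64(248.97227883403227))
knob (array([ 0.6492, -0.1009,  0.042 ]), np.float64(0.0004))
```

Triangulation puts the visible fingertips at z≈0.055 with the TCP at 0.035. The tips therefore stand about 20 mm above the TCP, so at z=0.0235 they closed just above the knob. The cover hasn't moved. I'll open, go about 20 mm lower and grip again.

```bash

python3 -m inch '[[0,0,0,0,0,0],[0,0,0,0,0,0],[0,0,0,0,0,0],[0,0,0,0,0,0]]' 0.4 20 | grep -E "eef|open" &&
python3 -m inch '[[0,0,0.06,0,0,0],[0,0,0.12,0,0,0],[0,0,0.18,0,0,0],[0,0,0.22,0,0,0],[0,0,0.25,0,0,0],[0,0,0.25,0,0,0],[0,0,0.25,0,0,0]]' | grep -E "eef|force" &&
python3 -m inch '[[0,0,0,0,0,0],[0,0,0,0,0,0],[0,0,0,0,0,0],[0,0,0,0,0,0],[0,0,0,0,0,0],[0,0,0,0,0,0],[0,0,0,0,0,0]]' 1 20  | grep -E "eef|force|open"
```

```text
eef_pos: [0.652, -0.1006, 0.0355]
opening: 0.0511
eef_pos: [0.652, -0.1006, 0.0055]
force: [0.2, 0.4, 0.7]
grasp_force: 0.0
eef_pos: [0.6523, -0.1007, 0.0059]
force: [-0.4, -1.1, 3.5]
opening: 0.018
grasp_force: 19.7
```

The grip is on the knob (opening 18 mm, 19.7 N). I'll lift and check that the cover comes along.

```bash

python3 -m inch '[[0,0,-0.03,0,0,0],[0,0,-0.1,0,0,0],[0,0,-0.2,0,0,0],[0,0,-0.35,0,0,0],[0,0,-0.5,0,0,0],[0,0,-0.65,0,0,0],[0,0,-0.8,0,0,0]]' | grep -E "eef|force|open" &&
python3 -m inch '[[0,0,-0.2,0,0,0],[0,0,-0.4,0,0,0],[0,0,-0.6,0,0,0],[0,0,-0.75,0,0,0],[0,0,-0.75,0,0,0],[0,0,-0.75,0,0,0]]' | grep -E "eef|force|open"
python3 - <<'E'
from asc import *
c=cap('wrist'); s=manip.observe()['eef_pos']; print(s)
print('flange pred',proj(c,(s[0],s[1],s[2]+.0015)),'old spot',proj(c,(.6515,-.1005,.007))); asc(c,200,360,180,300,4)
E
```

```text
eef_pos: [0.6522, -0.1006, 0.1033]
force: [-0.2, -0.2, -1.4]
opening: 0.018
grasp_force: 19.6
eef_pos: [0.6522, -0.1006, 0.1919]
force: [0.7, 0.4, -0.6]
opening: 0.0179
grasp_force: 19.6
[ 0.65153651 -0.10051815  0.19090134]
flange pred (np.float64(280.96152421999557), np.float64(249.9034384240521)) old spot (np.float64(281.79877337126857), np.float64(176.16732984429925))
180 ................................................................................
184 ................................................................................
188 ................................................................................
192 ................................................................................
196 ................................................................................
200 ................................................................................
204 ................................................................................
208 ................................wwWWWWWWWWWWWWWWwww.............................
212 ............................wwWWWWWWWWWWW
[... 1124 characters left out ...]
gggg................
268 .................######gggggg##ggwwwwwwwwwwwwwwwwwwg##gggggg######..............
272 ................######ggggggg##gwwwwwwwwwwwwwwwwwwwg##ggggggg######.............
276 ................######gggggg###gwwwwwwwwwwwwwwwwwwwg###gggggg#######............
280 ...............######ggggggg###gwwwwwwwwwwwwwwwwwwww###ggggggg######............
284 ..............#######ggggggg###gwwwwwwwwwwwwwwwwwwww###ggggggg#######...........
288 ..............#######ggggggg###gwwwwwwwwwwwwwwwwwwww####ggggggg######...........
292 .............#######ggggggg#####wwwwwwwwwwwwwwwwwwwg####ggggggg#######..........
296 ............############gwwg####..wwwwwwwwwwwwwww...####wwg############.........
```

The cover is held level, with its flange centre at about (282,250), as predicted. I'll carry it to the stack.

```bash

python3 -m inch '[[0.1,-0.08,0,0,0,0],[0.3,-0.24,0,0,0,0],[0.52,-0.42,0,0,0,0],[0.731,-0.576,0,0,0,0]]' | grep -E "eef" &&
python3 -m inch '[[0.22,-0.18,0,0,0,0],[0.46,-0.36,0,0,0,0],[0.731,-0.576,0,0,0,0]]' | grep -E "eef" &&
python3 -m inch '[[0.22,-0.18,0,0,0,0],[0.44,-0.35,0,0,0,0],[0.6,-0.48,0,0,0,0],[0.69,-0.55,0,0,0,0],[0.731,-0.576,0,0,0,0],[0.731,-0.576,0,0,0,0],[0.731,-0.576,0,0,0,0]]' | grep -E "eef|force|open"
python3 - <<'E'
from asc import *
s=manip.observe(); print(s['eef_pos'],s['opening'])
t=cap('top'); print(proj(t,(.3885,-.308,.131)))
E
```

```text
eef_pos: [0.5616, -0.1706, 0.1901]
eef_pos: [0.474, -0.2392, 0.1903]
eef_pos: [0.3894, -0.3075, 0.1913]
force: [0.3, -0.4, -0.5]
opening: 0.0182
grasp_force: 19.7
[ 0.38936047 -0.30754774  0.19134274] 0.018214293366650303
(np.float64(438.98906436962153), np.float64(263.78661750660837))
```

```bash

python3 -m inch '[[0.006,-0.003,0,0,0,0],[0.006,-0.003,0.08,0,0,0],[0.006,-0.003,0.18,0,0,0],[0.006,-0.003,0.28,0,0,0],[0.006,-0.003,0.37,0,0,0],[0.006,-0.003,0.42,0,0,0],[0.006,-0.003,0.43,0,0,0],[0.006,-0.003,0.43,0,0,0]]' | grep -E "eef|force" &&
python3 -m inch '[[0,0,0.01,0,0,0],[0,0,0.02,0,0,0],[0,0,0.03,0,0,0],[0,0,0.04,0,0,0],[0,0,0.04,0,0,0],[0,0,0.04,0,0,0]]' | grep -E "eef|force"
python3 - <<'E'
from asc import *
c=cap('wrist'); s=manip.observe()['eef_pos']; print(s)
for n,z in (('flange',.131+s[2]-.131+.006),('small',.131),('med',.101),('large',.068)): print(n,proj(c,(.3885,-.308,z)))
asc(c,200,360,150,300,4)
E
```

```text
eef_pos: [0.3881, -0.3083, 0.1397]
force: [-0.2, -0.2, -1.2]
grasp_force: 19.7
eef_pos: [0.3881, -0.3084, 0.1351]
force: [0.6, -0.6, -0.0]
grasp_force: 19.7
[ 0.38816483 -0.30838567  0.13515404]
flange (np.float64(281.51449405175106), np.float64(256.0444891003621))
small (np.float64(281.5704748241521), np.float64(247.9431285025384))
med (np.float64(281.7061883756945), np.float64(228.30309189888033))
large (np.float64(281.81884312711736), np.float64(212.00005203017352))
150 .........ggggggggggggggwwwwwwwwwwwwwwwwwwwwwwwwwwwwwwwwwwwwwwwwwwwwwwwg.........
154 .........ggggggggggggggwggwwwwwwwwwwwwwwwwwwwwwwwwwwwwwwwwwwwwwwwwwwwwww........
158 ........gggggggggggggggggggggwwwwwwwwwwwwwwwwwwwwwwwwwwwwwwwwwwwwwwwwwwwww......
162 .......ggggggggggggggggggggggggwwwwwwwwwwwwwwwwwwwwwwwwwwwwwwwwwwwwwwwwgwww.....
166 .......gggggggggggggggggggggggggwwwwwwwWWWWWwwwwwwwwwwwwwwwwwwwwwwwwwwwgwww.....
170 ......gggggggggggggggggggggggwwwWWWWWWWWWWWWWWWWWWWWwwwwwwwwwwwwwwwwwwwggww.....
174 .....ggggggggggggggggggggggwwwwwwWWWWWWWWWwwwwwwwwWWWWWWwwwwwwwwwwwwwwwwgwww....
178 .....ggggggggggggggggggggww
[... 1903 characters left out ...]
#####...............
270 ................#######gggggg##ggwwwwwwwwwwwwwwwwwgg##ggggggg######.............
274 ................######ggggggg##gwwwwwwwwwwwwwwwwwwwg###gggggg######.............
278 ...............#######gggggg###gwwwwwwwwwwwwwwwwwwww###gggggg#######............
282 ...............######ggggggg###gwwwwwwwwwwwwwwwwwwww###ggggggg#######...........
286 ..............#######ggggggg###gwwwwwwwwwwwwwwwwwwww####gggggg#######...........
290 .............#######ggggggg#####wwwwwwwwwwwwwwwwwwwg####ggggggg#######..........
294 .............#########ggwwg#####.wwwwwwwwwwwwwwwww..####gwwgg#########..........
298 ..........###############ggg###....wwwwwwwwwwwww....####gg###############.......
```

The cover is aligned sideways at about column 281. I'll lower the last 4 mm, watching the force.

```bash

python3 -m inch '[[0,0,0.01,0,0,0],[0,0,0.02,0,0,0],[0,0,0.025,0,0,0],[0,0,0.025,0,0,0],[0,0,0.025,0,0,0]]' | grep -E "eef|force" &&
python3 -m inch '[[0,0,0.005,0,0,0],[0,0,0.005,0,0,0],[0,0,0.005,0,0,0]]' | grep -E "eef|force"
```

```text
eef_pos: [0.3881, -0.3084, 0.1321]
force: [0.1, -0.3, -1.3]
grasp_force: 19.7
eef_pos: [0.3882, -0.3084, 0.1315]
force: [-1.0, 0.5, -1.2]
grasp_force: 19.7
```

```bash

python3 -m inch '[[0,0,0.005,0,0,0],[0,0,0.005,0,0,0],[0,0,0.005,0,0,0]]' | grep -E "eef|force" &&
python3 -m inch '[[0,0,0.004,0,0,0],[0,0,0.004,0,0,0],[0,0,0.004,0,0,0]]' | grep -E "eef|force"
```

```text
eef_pos: [0.3882, -0.3085, 0.131]
force: [0.1, 0.5, 0.3]
grasp_force: 19.7
eef_pos: [0.3884, -0.3084, 0.1307]
force: [-0.2, 1.5, 3.8]
grasp_force: 19.8
```

Contact came at the expected height. I'll release, rise straight up and check.

```bash

python3 -m inch '[[0,0,0,0,0,0],[0,0,0,0,0,0],[0,0,0,0,0,0],[0,0,0,0,0,0],[0,0,0,0,0,0]]' 0.5 | grep -E "eef|force|open" &&
python3 -m inch '[[0,0,-0.05,0,0,0],[0,0,-0.15,0,0,0],[0,0,-0.3,0,0,0],[0,0,-0.45,0,0,0],[0,0,-0.6,0,0,0],[0,0,-0.75,0,0,0],[0,0,-0.75,0,0,0],[0,0,-0.75,0,0,0]]' | grep -E "eef|force|clock"
python3 - <<'E'
from asc import *
c=cap('wrist'); s=manip.observe()['eef_pos']; print(s)
for n,z in (('flange',.131),('knob',.159),('large',.068)): print(n,proj(c,(.3882,-.3084,z)))
asc(c,220,340,150,260,3); d=cap('side'); print('side knob',proj(d,(.3882,-.3084,.159)),'flange',proj(d,(.3882,-.3084,.131)),'largerim',proj(d,(.3882,-.3084,.068))); asc(d,220,310,270,370,2)
E
```

```text
eef_pos: [0.3881, -0.3083, 0.1303]
force: [0.2, 1.0, 0.3]
opening: 0.0426
grasp_force: 0.0
clock: 43.65
eef_pos: [0.3885, -0.3086, 0.2211]
force: [0.2, -0.1, 0.0]
grasp_force: 0.0
[ 0.38806074 -0.30828895  0.22028677]
flange (np.float64(281.7987895702911), np.float64(202.0417788944294))
knob (np.float64(281.6766431348362), np.float64(213.28398667530828))
large (np.float64(282.00060646321384), np.float64(183.4668001365228))
150 .........gggggggggggggggggggggwwggggggggggggggwwwwwwWWWWWWWWWWWWWWWWWWWWWWWwwwwwwwwwwwwwwwwwwwwwwwwwwwwwwwwwwggwwww.....
153 ........ggggggggggggggggggggggwggggggggggggwwwwwwWWWWWWWWWWWWWwwwwwwwwWWWWWWWWWWWWwwwwwwwwwwwwwwwwwwwwwwwwwwwggwwwww....
156 .......ggggggggggggggggggggggwgggggggggwwwwwwwwwwwWWWWWWWWWWWWWWWwwwwwwwwwwwwwWWWWWWWWwwwwwwwwwwwwwwwwwwwwwwwgggwwww....
159 ......ggggggggggggggggggggggggggggggwwwwwwwwwwwwWWWWWWwwwwwwwwwwwwwwwwwwwwwwwwwwwwwWWWWWWWwwwwwwwwwwwwwwwwwwwwwgwwwww...
162 .....gggggggggggggggggggggggggggggwwwwwwwwwwwwwwwwwWWWWWWWWWWWWWWWWWWWWWWWWwwwwwwwwwwwWWWWWWwwwwwwwwwwwwwwwwwwwgwwwww...
165 ....ggggggggggggggggggggggggggggwwwwwwwwwwww
[... 8218 characters left out ...]
wwwwwwwwwwwwwwwwwwwg...............
356 .........wwgwwwwwwwwwwwwwwwwwwwwgwwwwwwwwwwwwwwwwwggggwwwwwwwwwwwwwwwwwgww................
358 .........gwwwwwwwwwwwwwwwwwwwwwwwggwwwwwwwwwwwwwggggggwwwwwwwwwwwwwwwwwgww................
360 ..........wwwwwwwwwwwwwwwwwwwwwggggggggggwwggggggggggggggwwwwwwwwwwwwwwwww................
362 ...........wwwwwwwwwwwwwwwwwwwwggggggggggggggggggggggggggggwwwwwwwwwwwwwg.................
364 ............wwwwwwwwwwwwwwwwwgggggggggggggggggggggggggggggggwwwwwwwwwwwg..................
366 .............wwwwwwwwwwwwwwwgggggggggggggggggggggggggggggggggwwwwwwwwwg...................
368 ..............wwwwwwwwwwwwwwggggggggggggggggggggggggggggggggggwwwwwwwg....................
```

The knob is at (282,217) with the flange and all three rims concentric, which matches the seated prediction. The gripper is clear, so I'll hand the job in.

```bash
python3 -c "
from bench import manip
print(manip.job_done())"
```

```text
the job is handed in; nothing more can be done
None
```

The dessert service is stacked upright and centred on the salver: large, medium and small coupes, then the cover. I handed it in at about 44 s; no verdict came back, and my last camera check showed everything seated.

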